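# Clamp the screw jar and unscrew its tight cap

### The arm

A 6-joint arm with a two-finger parallel gripper is mounted at the origin on the work surface. World frame = base frame: x ahead of the robot, y to its left, z up, the work surface at z = 0. Lengths are in m, angles in rad, forces in N, time in s.
With the tool pointing down it reaches from about 0.375 to 0.9 m from the base axis. Payload 3.1 kg.
Tool frame: the origin (TCP) lies on the mounting face of the last link; the fingertips stand 182 mm ahead of it and the grasp point (between the pads) lies 164 mm ahead of it; z points along the fingers, y is the direction in which the jaws open and shut (so a half turn about z gives the same grasp; the last joint's range is limited). The gripper opens to 87 mm and grips with 3 to 60 N. Pads are 19 mm wide; open, the fingers measure 117 mm over their backs; the gripper's body (75 mm by 190 mm) begins 51 mm behind the grasp point.
Start: joints at [1.091, 0.527, 1.433, -0, 1.181, -0.178], TCP at [0.185, 0.597, 0.405] pointing down, gripper open.
Joint ranges: [-3.08, 3.08], [-0.75, 2.2], [0.22, 2.44], [-1.43, 4.57], [0, 2.65], [-2.85, 2.85]. Speed limits (rad/s): [2.79, 2.79, 3.14, 3.14, 3.14, 3.14].

### API

Orientations are given as a unit quaternion [x, y, z, w].
In Python, from rig import robot, camera, camera_model gives the robot as it stands.
- The arm moves only by the tool drive_tool, never from a script. Its argument "plan" is a list that holds one entry, the list of rows, each a list of 6 numbers: the shift along the world's x, y, z in units of 2.5 cm (1.0 is 2.5 cm), then the turn, a rotation vector about the world's x, y, z in units of 6 degrees (1.0 is 6 degrees). A call has 1 to 8 rows; each row shifts and turns the commanded pose from where the row before left it; what a row does not reach is not made up. A row lasts 1/8 s, in which the tool goes at most 62.5 mm and 10.7 degrees, less where a joint would pass 70% of its speed; a pose out of reach is approached as far as the arm can. A call with a number of a shift or a turn outside -1 to 1 is refused whole. A call with a gripper value outside its range is refused whole. "grip" is the closure, from 0 (fully open) to 1 (shut), set as the call begins (left out, the last holds). The fingers move at their own pace and stop on an object; "force" is the grip in N (left out, the last holds). Time passes only in rows, so rows that do not move let the fingers close. It gives the time, the measured TCP pose, the force and the opening at its end, in the units of the state.
- robot.get_obs(): the state, without advancing time (a new reading comes with each control period).
- camera(name): name is "scene" or "side" or "wrist"; returns the picture (420x560x3 uint8, red, green, blue); there is no depth.
- camera_model(name): a dict with "K" (3x3 intrinsics, pixels), "world_to_cam" (4x4, takes a point from world to camera coordinates); the wrist camera has in their place "tool_from_camera" (4x4, takes a point from camera to tool coordinates, whose origin is the TCP and whose axes are the flange's). Camera axes: x right, y up, looking along -z (the intrinsics and any distortion apply to the point x, -y, -z); pixel columns grow to the right and rows downward; lengths in m; the calibration is good to about 2 mm. The wrist camera is an equidistant fisheye: a pixel r from the principal point sees the ray r / f radians off the axis. A picture is of the moment at which its call begins: read the wrist's pose just before it. camera_model takes no time and is no camera call.
- robot.hand_in(): hands the job in, once; it reports no verdict.
The state is a dict: "time": time; "q": joint angles; "joint_velocities": joint speeds; "joint_torque": joint torques, N m; "position": TCP position; "tool_rot": TCP orientation; "ft_force": force on the tool from outside, world axes, zero at the start; "moment": the same for the moment, N m; "grip_width": finger opening in m.
Only numpy, scipy, OpenCV 4.12 (cv2) and the standard library are available. Lean on these libraries where they do the work, as an engineer would, in place of code of your own. Each camera call takes 0.05 s, during which the arm holds its last target.

### The job

Swing the hinged clamp arm shut against the jar until its spring jaw has snapped onto the catch post, so that the jar is braced. Then unscrew the tight cap anticlockwise, stop turning once its threads have let go, lift it off and finish while holding it in the gripper just above the open mouth, level, with two or three centimetres of clear air below it. The jar stays clamped, standing in its place in the jig, and the things lying around stay where they are.

Things in the scene. Friction and masses are not known exactly. Their poses are not given: they have to be found in the camera images.
- bed: Fixed jig: plywood plate 235 x 150 x 12 mm. Origin: bench level at the middle of the jar's place, z up, yaw within 17 degrees. The jar stands on the plate between a wooden fence (face at y = +41 mm), an end stop (face at x = +41 mm), both up to 62 mm above the bench, and the clamp arm, which when shut lies along x with its face at y = -41 mm.
- clamp (a joint): Angle of the aluminium clamp arm (30 to 55 mm above the bench), rad: 0 shut, 0.01 clipped, 0.7 to 1.2 at the start; grows anticlockwise from above as it opens. A spring opens it (1 N at the handle). Near 0.09 its jaw meets the post; about 10 N at the handle snaps it over at 0.04 and it then holds by itself: push fully to 0. Shutting it slides the jar some mm home to the fence.
- clamp_handle (a point): Top of the upright round black handle on the clamp arm: 16 mm in diameter, standing from 55 to 132 mm above the bench, so this point is 132 mm up. It lies 151 mm from the hinge axis and moves with the arm; it is pinched from above or pushed. With the arm shut it is at x = -66, y = -48 mm in the jig's frame.
- clamp_hinge (a point): Point on the clamp arm's vertical hinge axis, fixed to the jig at x = +85, y = -48 mm in the jig's frame, 42 mm above the bench.
- catch_post (a point): Top of the fixed steel catch post, 10 mm in diameter, 65 mm above the bench, at x = -90, y = -27.5 mm in the jig's frame.
- jar: White plastic jar of screws, loose, about 0.45 kg: square body 80 x 80 mm, 75 mm high, then a round neck 44 mm wide with three thread ramps and a springy rubber seal; the rim with the seal is 111 mm above the origin. Origin: centre of its underside, z up. Unclamped, it tends to turn with the cap.
- cap: Black ribbed screw cap, 60 mm wide, 24 mm high, 0.04 kg; origin: centre of its lower edge, z up; tight, 88 mm above the jar's underside and 13 mm above its flat shoulder. Turning it 65 to 90 degrees anticlockwise (from above) from the start always lets go, 75 is best; it rises 1.7 mm per radian. Needs 0.4 N m: grip with 30 N or more. The seal pushes it up with 10 to 15 N.
- cap_mark (a point): Outer end of the small raised rib on top of the cap, 25 mm from the screw axis along the cap's +x, 24 mm above its lower edge. Seen from above its direction is 3 to 17 degrees clockwise of the jar's +x at the start.
- elbow: Bystander: grey pipe elbow lying flat, two legs of 72 mm, 80 mm thick; origin under its corner.
- collar: Bystander: upright steel pipe collar, 90 mm in diameter, 60 mm high; origin at the centre of its underside.
- carton: Bystander: closed cardboard carton 90 x 120 x 70 mm; origin at the centre of its underside.
Mind the look-alikes: they are no part of the job. Of the things that look like the cap, the smallest one is meant.

How it is judged:
By the outcome, as a careful person would: the job done as asked, in the order asked, and still so for the second after the job is handed in, while the arm keeps its last pose, push and grip.
It also fails if it takes over 48 s, if anything falls off the work surface, if the arm or the gripper's body presses on something with over 40 N, if the wrist force passes 120 N, or if a joint passes its speed limit or range.

## Working session

There is one attempt and no reset: what is moved stays moved. The work goes in short steps, Python scripts to look and compute and a tool call to move; the robot and the scene stay as the last step left them, time stands still between calls to the robot, and variables do not carry over. Pictures are saved under pics/ and viewed, and the job is handed in when it is done.

Besides the shell and the picture viewer there is one more tool, called after "Request:" as name(argument=value, ...), one argument or row to a line, values as JSON. drive_tool: Moves the arm, as the interface text tells. Shifts and turns lie within -1 to 1; 1 stands for 2.5 cm of shift or 6 degrees of turn. Its arguments: {"type":"object","properties":{"plan":{"type":"array","items":{"type":"array","items":{"type":"array","items":{"type":"number","minimum":-1,"maximum":1}}}},"grip":{"type":"number"},"force":{"type":"number"}},"required":["plan"]}

```bash
ls; mkdir -p pics; python3 - <<'E'
from rig import robot,camera,camera_model
import cv2,json
o=robot.get_obs();print(o)
for n in["scene","side","wrist"]:
    cv2.imwrite(f"pics/{n}0.png",camera(n)[:,:,::-1]);print(n,camera_model(n))
E
```

```text
pics
{'time': 0.0, 'q': array([ 1.09152256e+00,  5.28486976e-01,  1.43395539e+00, -2.90403031e-05,
        1.18138312e+00, -1.78517554e-01]), 'joint_velocities': array([-4.70772071e-04, -1.03278865e-03, -1.49577736e-03, -8.61528517e-05,
        1.18635297e-03, -1.46654550e-03]), 'joint_torque': array([ 3.62709193e-05, -4.40045214e+01, -1.76591223e+01,  6.31630886e-02,
        5.81114867e-02, -1.72414275e-04]), 'position': array([0.18496825, 0.59662494, 0.40374152]), 'tool_rot': array([ 1.49806424e-01,  9.88714715e-01, -1.06091397e-03, -3.47893505e-04]), 'ft_force': array([ 0.89494039, -0.37611642,  0.2361442 ]), 'moment': array([ 0.0784738 , -0.00965845,  0.00489993]), 'grip_width': 0.08696739578353783}
scene {'K': array([[471.17691016,   0.        , 274.91412202],
       [  0.        , 471.17691016, 205.84633196],
       [  0.        ,   0.        ,   1.        ]]), 'world_to_cam': array([[ 0.51996489,  0.8540383 , -0.01597168, -0.27145085],
       [-0.51838447,  0.33035933,  0.78875868,  0.19952799],
       [ 0.67890651, -0.40184735,  0.61449545, -1.68725912],
       [ 0.        , 
[... 298 characters left out ...]
512603, -0.68665502,  0.70798183, -0.16702017],
       [-0.15596969,  0.69062286,  0.70619652, -1.01102542],
       [ 0.        ,  0.        ,  0.        ,  1.        ]])}
wrist {'K': array([[325.1922621 ,   0.        , 283.0249305 ],
       [  0.        , 325.1922621 , 211.77710376],
       [  0.        ,   0.        ,   1.        ]]), 'tool_from_camera': array([[ 5.74024667e-04,  9.66768394e-01,  2.55653168e-01,
         7.08122879e-02],
       [ 9.99999603e-01, -3.80531592e-04, -8.06321018e-04,
        -1.76796914e-04],
       [-6.82241569e-04,  2.55653529e-01, -9.66768228e-01,
         2.00043025e-02],
       [ 0.00000000e+00,  0.00000000e+00,  0.00000000e+00,
         1.00000000e+00]])}
```

View pics/scene0.png

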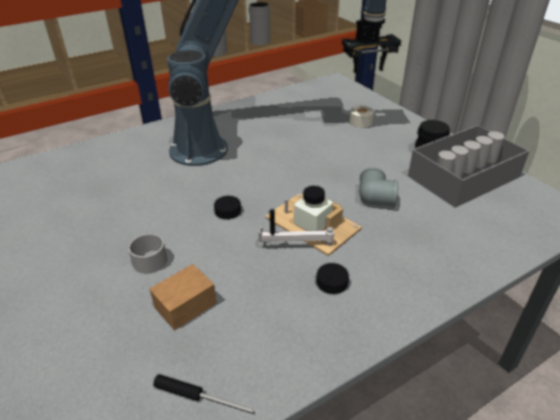

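View pics/side0.png

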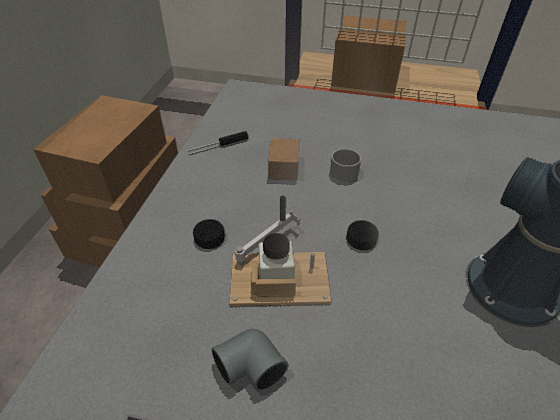

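View pics/wrist0.png

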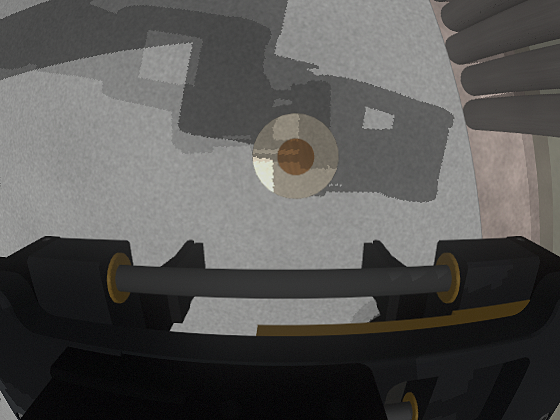

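```bash
python3 - <<'E'
import cv2
a=cv2.imread("pics/scene0.png")[170:260,250:370];cv2.imwrite("pics/sc_crop.png",cv2.resize(a,None,fx=6,fy=6,interpolation=2))
a=cv2.imread("pics/side0.png")[185:315,220:340];cv2.imwrite("pics/si_crop.png",cv2.resize(a,None,fx=4.5,fy=4.5,interpolation=2))
E
```

```text
(no output)
```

View pics/sc_crop.png

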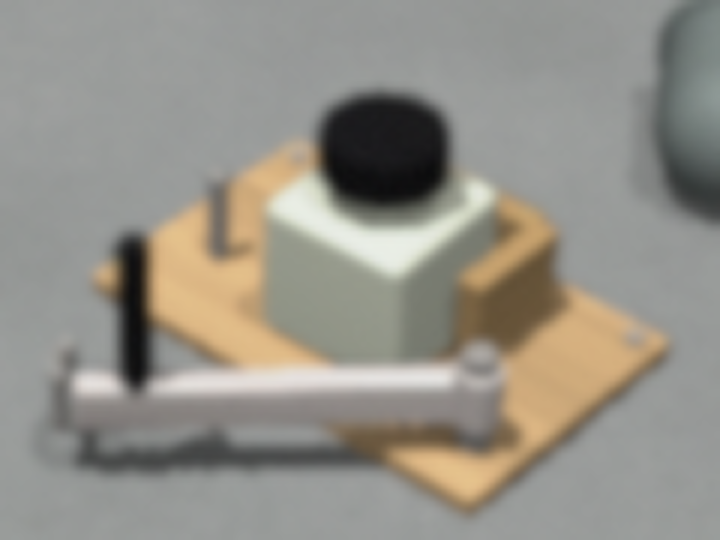

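View pics/si_crop.png

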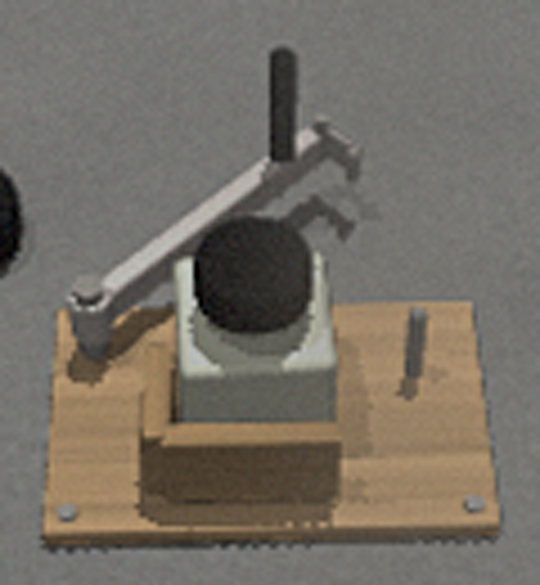

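```bash
cat > h.py <<'E'
import numpy as np
from rig import camera_model
from scipy.spatial.transform import Rotation as R
def ray(n,u,v,o=None):
    m=camera_model(n);K=m["K"];x=(u-K[0,2])/K[0,0];y=(v-K[1,2])/K[1,1]
    if n=="wrist":
        r=np.hypot(x,y);s=np.sin(r)/r;d=np.array([x*s,-y*s,-np.cos(r)])
        T=m["tool_from_camera"];Rt=R.from_quat(o["tool_rot"]).as_matrix()
        return Rt@T[:3,3]+o["position"],Rt@T[:3,:3]@d
    W=m["world_to_cam"];d=np.array([x,-y,-1]);return -W[:3,:3].T@W[:3,3],W[:3,:3].T@d
def onz(n,u,v,z,o=None):
    c,d=ray(n,u,v,o);return c+d*(z-c[2])/d[2]
def tri(*rs):
    A=0;b=0
    for c,d in rs:
        d=d/np.linalg.norm(d);P=np.eye(3)-np.outer(d,d);A=A+P;b=b+P@c
    p=np.linalg.solve(A,b);return p,[np.linalg.norm((np.eye(3)-np.outer(d,d)/(d@d))@(p-c)) for c,d in rs]
E
python3 - <<'E'
from h import *
np.set_printoptions(precision=4,suppress=True)
S=lambda u,v:(250+u/6-.4,170+v/6-.4)
D=lambda u,v:(220+u/4.5-.4,185+v/4.5-.4)
for n,s,d,z in [("handle",(132,238),(284,52),.132),("post",(218,178),(418,313),.065),("hinge",(482,352),(88,292),.06),("cap",(384,135),(252,258),.112)]:
    print(n,tri(ray("scene",*S(*s)),ray("side",*D(*d))),onz("scene",*S(*s),z)[:2],onz("side",*D(*d),z)[:2])
for c in [(95,275),(470,505),(668,345),(300,140)]:print("sc",onz("scene",*S(*c),.012))
for c in [(472,303),(62,305),(45,528),(498,520)]:print("si",onz("side",*D(*c),.012))
E
```

```text
handle (array([ 0.5797, -0.0412,  0.1335]), [np.float64(0.0011902866417525066), np.float64(0.0011902866417525324)]) [ 0.5766 -0.0406] [ 0.5807 -0.0416]
post (array([0.4817, 0.0638, 0.06  ]), [np.float64(0.00119686999909334), np.float64(0.0011968699990934208)]) [0.4859 0.06  ] [0.4821 0.0691]
hinge (array([0.6547, 0.0923, 0.0628]), [np.float64(0.0020074568638812273), np.float64(0.0020074568638813214)]) [0.6502 0.0935] [0.657  0.0916]
cap (array([0.5636, 0.1001, 0.1219]), [np.float64(0.000981739385482744), np.float64(0.0009817393854827455)]) [0.5516 0.1079] [0.5663 0.0924]
sc [0.4604 0.0055 0.012 ]
sc [0.6866 0.0633 0.012 ]
sc [0.6491 0.2054 0.012 ]
sc [0.4221 0.1503 0.012 ]
si [0.4583 0.0102 0.012 ]
si [0.6836 0.0656 0.012 ]
si [0.6467 0.2091 0.012 ]
si [0.4228 0.1509 0.012 ]
```

Request:
drive_tool(
  plan=[
    [[0.64, -0.91, 0, 0, 0, -0.7], [0.64, -0.91, 0, 0, 0, -0.7], [0.64, -0.91, 0, 0, 0, -0.7], [0.64, -0.91, 0, 0, 0, -0.7], [0.64, -0.91, 0, 0, 0, -0.7], [0.64, -0.91, 0, 0, 0, -0.7], [0.64, -0.91, 0, 0, 0, -0.7], [0.64, -0.91, 0, 0, 0, -0.7]],
  ],
  grip=0,
  force=20,
)

```text
time: 1.15
position: [0.3135, 0.4141, 0.4046]
tool_rot: [0.43, 0.903, -0.0, -0.0]
ft_force: [1.1, -0.3, -0.4]
grip_width: 0.087
```

Request:
drive_tool(
  plan=[
    [[0.64, -0.91, 0, 0, 0, -0.7], [0.64, -0.91, 0, 0, 0, -0.7], [0.64, -0.91, 0, 0, 0, -0.7], [0.64, -0.91, 0, 0, 0, -0.7], [0.64, -0.91, 0, 0, 0, -0.7], [0.64, -0.91, 0, 0, 0, -0.7], [0.64, -0.91, 0, 0, 0, -0.7], [0.64, -0.91, 0, 0, 0, -0.7]],
  ],
)

```text
time: 2.15
position: [0.4415, 0.2321, 0.4046]
tool_rot: [0.673, 0.74, -0.0, -0.0]
ft_force: [0.8, -0.3, -0.2]
grip_width: 0.087
```

Request:
drive_tool(
  plan=[
    [[0.64, -0.91, 0, 0, 0, -0.7], [0.64, -0.91, 0, 0, 0, -0.7], [0.64, -0.91, 0, 0, 0, -0.7], [0.64, -0.91, 0, 0, 0, -0.7], [0.64, -0.91, 0, 0, 0, -0.7], [0.64, -0.91, 0, 0, 0, -0.7], [0.64, -0.91, 0, 0, 0, -0.7], [0, 0, 0, 0, 0, 0]],
  ],
)

```text
time: 3.15
position: [0.5541, 0.0722, 0.4045]
tool_rot: [0.839, 0.545, 0.0, 0.0]
ft_force: [0.2, 0.6, -0.0]
grip_width: 0.0872
```

```bash
python3 - <<'E'
from h import *
from rig import robot,camera
import cv2,pickle
o=robot.get_obs();im=camera("wrist");pickle.dump(o,open("o1.pkl","wb"))
print(o);cv2.imwrite("pics/wrist1.png",im[:,:,::-1]);cv2.imwrite("pics/wrist1b.png",cv2.resize(im[:,:,::-1],(800,600),interpolation=2))
E
```

```text
{'time': 3.15, 'q': array([-7.03102118e-02,  4.38655891e-01,  1.60093728e+00, -1.54043904e-04,
        1.10144374e+00,  3.48078012e-01]), 'joint_velocities': array([ 0.03427077, -0.01376699,  0.04024318,  0.01977246,  0.01949093,
       -0.01146945]), 'joint_torque': array([ -0.83808398, -38.42845201, -17.00451672,  -0.04458791,
        -0.09578217,   0.05503646]), 'position': array([0.55413781, 0.07223208, 0.40450286]), 'tool_rot': array([8.38517884e-01, 5.44874001e-01, 1.80405858e-04, 2.22228805e-04]), 'ft_force': array([ 0.19045766,  0.64983321, -0.036266  ]), 'moment': array([-0.02068853,  0.08057933, -0.01395716]), 'grip_width': 0.08724540875958571}
```

View pics/wrist1b.png

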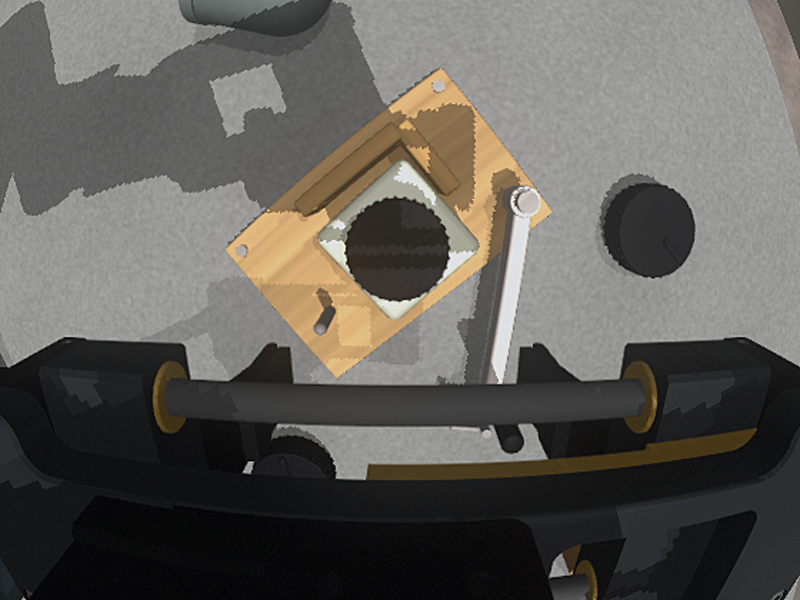

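```bash
python3 - <<'E'
from h import *
import pickle
np.set_printoptions(precision=4,suppress=True)
o=pickle.load(open("o1.pkl","rb"))
W=lambda u,v,z:print((u,v),onz("wrist",u*.7,v*.7,z,o))
W(397,249,.124);W(526,202,.06);W(323,327,.065);W(512,440,.132);W(512,432,.132)
print();[W(*c,.012) for c in [(440,68),(551,211),(337,377),(228,247)]]
print();[W(*c,.062) for c in [(295,207),(391,122)]]
E
python3 - <<'E'
import cv2
a=cv2.imread("pics/wrist1.png")[50:320,155:400];cv2.imwrite("pics/w1c.png",cv2.resize(a,None,fx=2.2,fy=2.2,interpolation=2))
E
```

```text
(397, 249) [0.5625 0.1035 0.124 ]
(526, 202) [0.6555 0.0902 0.06  ]
(323, 327) [0.4855 0.0662 0.065 ]
(512, 440) [ 0.5806 -0.0365  0.132 ]
(512, 432) [ 0.5825 -0.0307  0.132 ]

(440, 68) [0.6455 0.2107 0.012 ]
(551, 211) [0.6838 0.0685 0.012 ]
(337, 377) [0.4598 0.0082 0.012 ]
(228, 247) [0.4247 0.1513 0.012 ]

(295, 207) [0.5049 0.1529 0.062 ]
(391, 122) [0.5903 0.1785 0.062 ]
```

View pics/w1c.png

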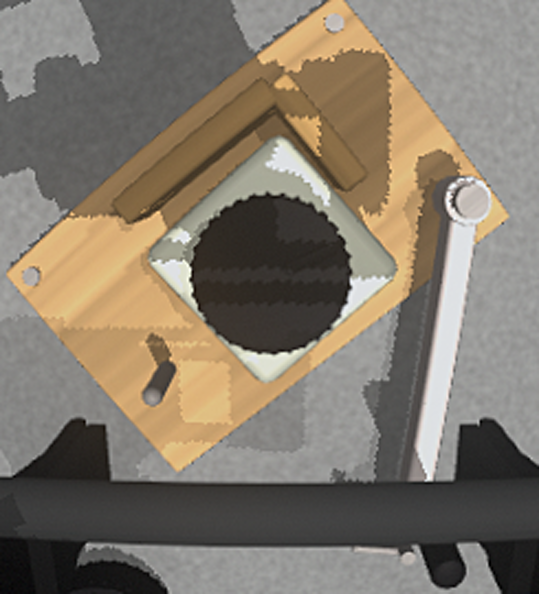

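```bash
python3 - <<'E'
from h import *
import pickle
np.set_printoptions(precision=4,suppress=True)
o=pickle.load(open("o1.pkl","rb"))
h=lambda u,v:ray("wrist",u,v,o)
S=lambda u,v:ray("scene",250+u/6-.4,170+v/6-.4)
D=lambda u,v:ray("side",220+u/4.5-.4,185+v/4.5-.4)
y=np.radians(15);c,s=np.cos(y),np.sin(y);M=np.array([[c,-s],[s,c]])
for n,w,a,b,j in[("post",(223.8,229.2),(218,178),(418,313),(-.09,-.0275)),("hinge",(368.3,141.5),(482,352),(88,292),(.085,-.048)),("handle",(359,309.7),(132,238),(284,52),(0,0)),("cap",(277.6,174),(384,135),(252,258),(0,0))]:
    p,r=tri(h(*w),S(*a),D(*b));print(n,p,np.round(r,4),"origin",p[:2]-M@j, "wrist@z",onz("wrist",*w,p[2],o)[:2])
E
```

```text
post [0.4815 0.0646 0.0599] [0.0011 0.0016 0.0011] origin [0.5613 0.1145] wrist@z [0.4815 0.0657]
hinge [0.6549 0.0915 0.0629] [0.001  0.0017 0.0024] origin [0.5604 0.1159] wrist@z [0.6549 0.0905]
handle [ 0.5798 -0.0402  0.1328] [0.002  0.0021 0.0008] origin [ 0.5798 -0.0402] wrist@z [ 0.5806 -0.038 ]
cap [0.5628 0.1017 0.1218] [0.0019 0.0018 0.0015] origin [0.5628 0.1017] wrist@z [0.5622 0.1036]
```

Request:
drive_tool(
  plan=[
    [[0.21, -0.9, 0, 0, 0, -0.2], [0.21, -0.9, 0, 0, 0, -0.2], [0.21, -0.9, 0, 0, 0, -0.2], [0.21, -0.9, 0, 0, 0, -0.2], [0.21, -0.9, 0, 0, 0, -0.2], [0, 0, -0.9, 0, 0, 0], [0, 0, -0.9, 0, 0, 0]],
  ],
)

```text
time: 4.08
position: [0.5796, -0.0397, 0.3595]
tool_rot: [0.866, 0.501, 0.0, 0.0]
ft_force: [0.6, -0.2, -0.3]
grip_width: 0.087
```

```bash
python3 - <<'E'
from h import *
from rig import robot,camera
import cv2
o=robot.get_obs();print(o["position"],o["tool_rot"],o["q"])
cv2.imwrite("pics/wrist2.png",cv2.resize(camera("wrist")[:,:,::-1],(800,600),interpolation=2))
E
```

```text
[ 0.57958138 -0.03967836  0.35947169] [8.65556256e-01 5.00811514e-01 3.59437377e-04 2.57074134e-04] [-2.60637401e-01  5.24059232e-01  1.59144517e+00  1.69119269e-04
  1.02521635e+00  2.60998947e-01]
```

View pics/wrist2.png

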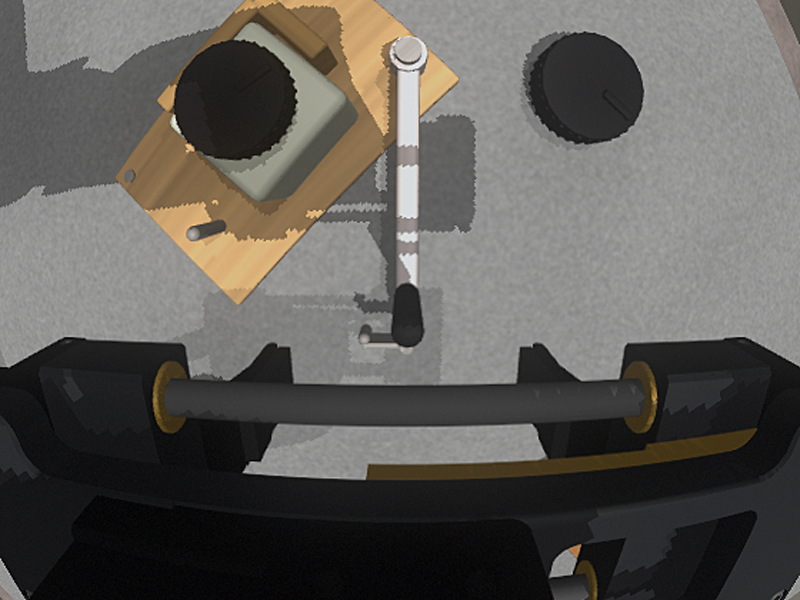

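Request:
drive_tool(
  plan=[
    [[0, 0, -0.88, 0, 0, 0], [0, 0, -0.88, 0, 0, 0], [0, 0, -0.88, 0, 0, 0], [0, 0, -0.86, 0, 0, 0]],
  ],
)

```text
time: 4.62
position: [0.5797, -0.0391, 0.2719]
tool_rot: [0.865, 0.501, 0.0, 0.0]
ft_force: [0.4, -0.6, -1.0]
grip_width: 0.0868
```

Request:
drive_tool(
  plan=[
    [[0, 0, 0, 0, 0, 0], [0, 0, 0, 0, 0, 0], [0, 0, 0, 0, 0, 0], [0, 0, 0, 0, 0, 0], [0, 0, 0, 0, 0, 0], [0, 0, 0, 0, 0, 0]],
  ],
  grip=1,
  force=15,
)

```text
time: 5.38
position: [0.5794, -0.0388, 0.2725]
tool_rot: [0.865, 0.501, 0.0, 0.0]
ft_force: [1.4, 0.1, -0.7]
grip_width: 0.0351
```

Request:
drive_tool(
  plan=[
    [[0, 0, 0, 0, 0, 0], [0, 0, 0, 0, 0, 0], [0, 0, 0, 0, 0, 0], [0, 0, 0, 0, 0, 0]],
  ],
)

```text
time: 5.88
position: [0.5795, -0.0389, 0.2723]
tool_rot: [0.865, 0.501, 0.0, 0.0]
ft_force: [0.2, -0.2, -0.0]
grip_width: 0.0156
```

```bash
python3 - <<'E'
import numpy as np
H=np.array([.6555,.0906]);A=np.radians(np.array([239.6,235,230,225,220,215,210,206,203,200,198,196.5,195,194.]))
p=H+.1505*np.c_[np.cos(A),np.sin(A)]
print(np.round(np.c_[np.diff(p,axis=0)/.025,np.degrees(np.diff(A))/6],2));print(p[-2:])
E
```

```text
[[-0.41  0.26 -0.77]
 [-0.42  0.32 -0.83]
 [-0.39  0.35 -0.83]
 [-0.35  0.39 -0.83]
 [-0.32  0.42 -0.83]
 [-0.28  0.44 -0.83]
 [-0.2   0.37 -0.67]
 [-0.13  0.29 -0.5 ]
 [-0.12  0.29 -0.5 ]
 [-0.07  0.2  -0.33]
 [-0.05  0.15 -0.25]
 [-0.04  0.15 -0.25]
 [-0.03  0.1  -0.17]]
[[0.51012816 0.05164773]
 [0.50947049 0.05419075]]
```

Request:
drive_tool(
  plan=[
    [[-0.41, 0.26, 0, 0, 0, -0.77], [-0.42, 0.32, 0, 0, 0, -0.83], [-0.39, 0.35, 0, 0, 0, -0.83], [-0.35, 0.39, 0, 0, 0, -0.83], [-0.32, 0.42, 0, 0, 0, -0.83], [-0.28, 0.44, 0, 0, 0, -0.83]],
  ],
)

```text
time: 6.62
position: [0.5256, 0.016, 0.2723]
tool_rot: [0.965, 0.263, 0.001, 0.0]
ft_force: [3.5, 0.4, -3.0]
grip_width: 0.0157
```

Request:
drive_tool(
  plan=[
    [[-0.2, 0.37, 0, 0, 0, -0.67], [-0.13, 0.29, 0, 0, 0, -0.5], [0, 0, 0, 0, 0, 0]],
  ],
)

```text
time: 7.0
position: [0.5175, 0.0325, 0.2723]
tool_rot: [0.979, 0.205, 0.001, 0.0]
ft_force: [2.3, 0.6, -3.6]
grip_width: 0.0155
```

Request:
drive_tool(
  plan=[
    [[-0.12, 0.29, 0, 0, 0, -0.5], [-0.07, 0.2, 0, 0, 0, -0.33], [-0.05, 0.15, 0, 0, 0, -0.25], [0, 0, 0, 0, 0, 0]],
  ],
)

```text
time: 7.5
position: [0.5125, 0.0464, 0.2723]
tool_rot: [0.989, 0.15, 0.002, 0.002]
ft_force: [4.1, -8.3, -4.7]
grip_width: 0.0156
```

Request:
drive_tool(
  plan=[
    [[-0.04, 0.15, 0, 0, 0, -0.25], [-0.03, 0.1, 0, 0, 0, -0.15], [0, 0.05, 0, 0, 0, 0], [0, 0, 0, 0, 0, 0]],
  ],
)

```text
time: 8.0
position: [0.5109, 0.0529, 0.2723]
tool_rot: [0.992, 0.13, 0.002, 0.003]
ft_force: [3.7, -14.1, -5.8]
grip_width: 0.015
```

Request:
drive_tool(
  plan=[
    [[0, 0.08, 0, 0, 0, 0], [0, 0, 0, 0, 0, 0]],
  ],
)

```text
time: 8.25
position: [0.5109, 0.0536, 0.2723]
tool_rot: [0.991, 0.131, 0.001, 0.005]
ft_force: [2.6, -22.3, -5.6]
grip_width: 0.0156
```

```bash
python3 - <<'E'
from h import *
from rig import robot,camera
import cv2
o=robot.get_obs();print(o["position"],o["tool_rot"],o["ft_force"])
a=camera("scene")[170:260,250:370,::-1];cv2.imwrite("pics/sc3.png",cv2.resize(a,None,fx=6,fy=6,interpolation=2))
a=camera("side")[185:315,220:340,::-1];cv2.imwrite("pics/si3.png",cv2.resize(a,None,fx=4.5,fy=4.5,interpolation=2))
E
```

```text
[0.51092293 0.05360301 0.27229133] [0.99141261 0.13068565 0.00122749 0.00455883] [  2.64964132 -22.27787538  -5.62811178]
```

View pics/sc3.png

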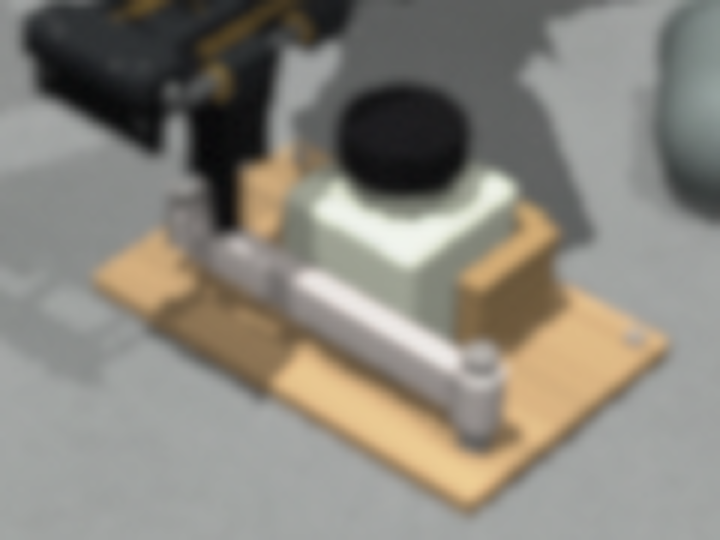

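View pics/si3.png

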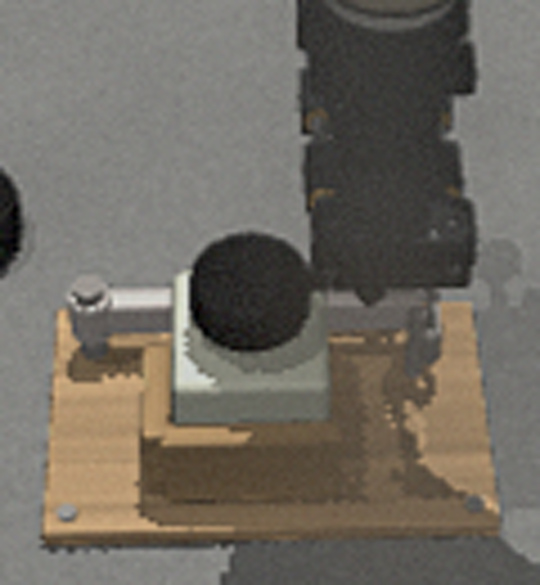

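Request:
drive_tool(
  plan=[
    [[0, -0.13, 0, 0, 0, 0], [0, 0, 0, 0, 0, 0]],
  ],
)

```text
time: 8.6
position: [0.5108, 0.0524, 0.2723]
tool_rot: [0.992, 0.129, 0.002, 0.002]
ft_force: [3.7, -8.4, -5.1]
grip_width: 0.0156
```

Request:
drive_tool(
  plan=[
    [[0, 0, 0, 0, 0, 0], [0, 0, 0, 0, 0, 0], [0, 0, 0, 0, 0, 0], [0, 0, 0.3, 0, 0, 0], [0, 0, 0.9, 0, 0, 0], [0, 0, 0.9, 0, 0, 0]],
  ],
  grip=0,
)

```text
time: 9.35
position: [0.5089, 0.0547, 0.3256]
tool_rot: [0.992, 0.129, -0.0, -0.0]
ft_force: [-0.1, -0.1, 0.6]
grip_width: 0.0674
```

Request:
drive_tool(
  plan=[
    [[0, 0, 0.9, 0, 0, 0.8], [0, 0, 0.9, 0, 0, 0.8], [0, 0, 0.3, 0, 0, 0.8], [0, 0, 0, 0, 0, 0]],
  ],
)

```text
time: 9.85
position: [0.509, 0.0547, 0.3783]
tool_rot: [0.968, 0.251, 0.001, 0.0]
ft_force: [-0.4, 0.1, -0.3]
grip_width: 0.0868
```

```bash
python3 - <<'E'
from h import *
from rig import robot,camera
import cv2,pickle
o=robot.get_obs();print(o["position"],o["tool_rot"],o["q"]);pickle.dump(o,open("o4.pkl","wb"))
w=camera("wrist")[:,:,::-1];cv2.imwrite("pics/wrist4.png",w);cv2.imwrite("pics/wrist4b.png",cv2.resize(w,(800,600),interpolation=2))
a=camera("scene")[170:260,250:370,::-1];cv2.imwrite("pics/sc4.png",cv2.resize(a,None,fx=6,fy=6,interpolation=2))
a=camera("side")[185:315,220:340,::-1];cv2.imwrite("pics/si4.png",cv2.resize(a,None,fx=4.5,fy=4.5,interpolation=2))
E
```

```text
[0.50898747 0.05467504 0.37833353] [9.67897565e-01 2.51343298e-01 8.77348641e-04 2.83379638e-04] [-1.11584009e-01  4.12566074e-01  1.74264411e+00  1.17782695e-04
  9.84541130e-01  9.51011312e-01]
```

View pics/wrist4b.png

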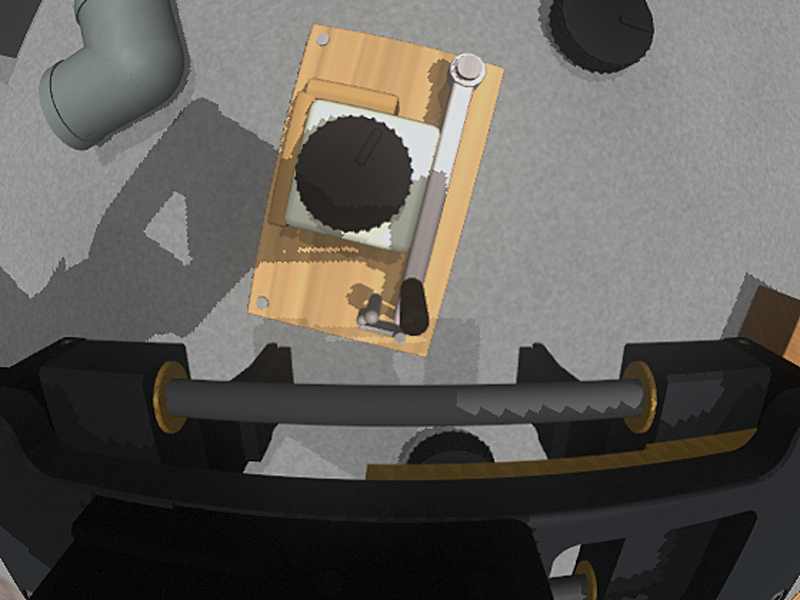

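View pics/si4.png

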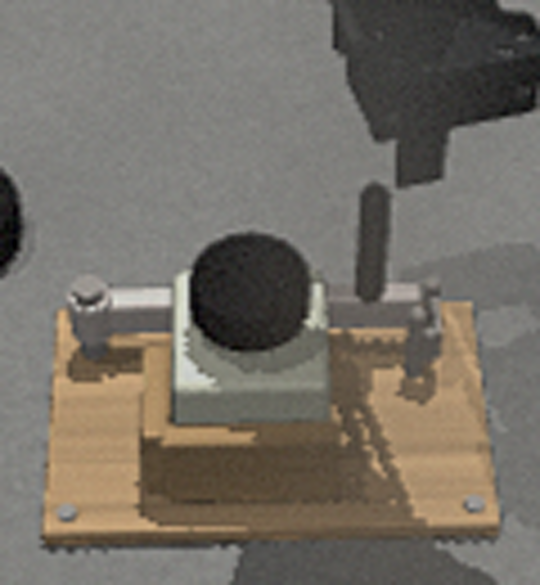

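View pics/sc4.png

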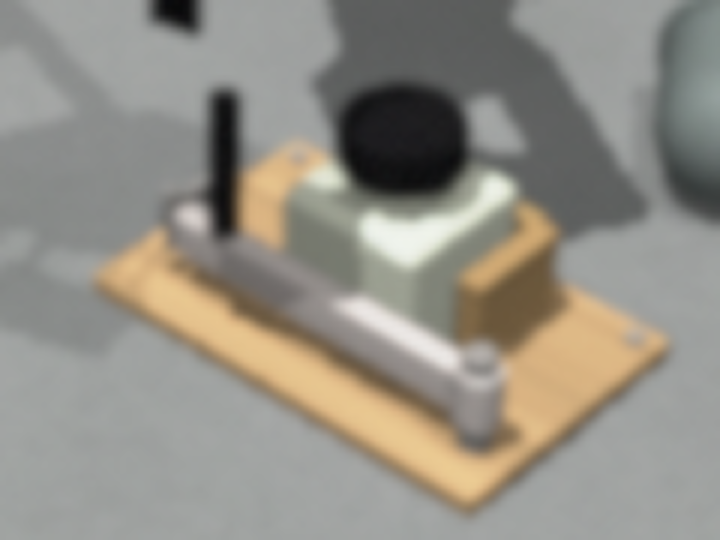

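```bash
cat > cap.py <<'E'
import sys,pickle,cv2
from h import *
np.set_printoptions(precision=4,suppress=True)
def capfit(png,o,box):
    im=cv2.imread(png);x0,y0,x1,y1=box
    hsv=cv2.cvtColor(im,cv2.COLOR_BGR2GRAY);m=np.zeros_like(hsv);m[y0:y1,x0:x1]=(hsv[y0:y1,x0:x1]<62)*255
    m=cv2.morphologyEx(m,cv2.MORPH_OPEN,np.ones((7,7)))
    c=max(cv2.findContours(m,0,1)[0],key=cv2.contourArea);hull=cv2.convexHull(c)[:,0]
    # back-project to z=.124 plane
    P=np.array([onz("wrist",u,v,.124,o)[:2] for u,v in hull])
    return hull,P,cv2.fitEllipse(hull.astype(np.float32)),m
E
python3 - <<'E'
from cap import *
o=pickle.load(open("o4.pkl","rb"))
h,P,e,m=capfit("pics/wrist4.png",o,(195,70,300,172))
print(e);print(onz("wrist",*e[0],.124,o),onz("wrist",*e[0],.112,o))
(c,r)=cv2.minEnclosingCircle((P*1000).astype(np.float32));print(c,r)
for q in[(380,132),(360,163)]:print(onz("wrist",q[0]*.7,q[1]*.7,.124,o))
E
```

```text
((247.1699981689453, 121.33985137939453), (80.29553985595703, 81.69279479980469), 65.91344451904297)
[0.561  0.1136 0.124 ] [0.5606 0.1149 0.112 ]
(560.9830322265625, 113.80137634277344) 29.822647094726562
[0.5858 0.1119 0.124 ]
[0.5673 0.1131 0.124 ]
```

Request:
drive_tool(
  plan=[
    [[0.69, 0.8, 0, 0, 0, 0], [0.69, 0.8, 0, 0, 0, 0], [0.7, 0.79, 0, 0, 0, 0], [0, 0, -0.7, 0, 0, 0], [0, 0, -0.7, 0, 0, 0], [0, 0, 0, 0, 0, 0]],
  ],
)

```text
time: 10.75
position: [0.5604, 0.1142, 0.3403]
tool_rot: [0.968, 0.251, -0.003, -0.001]
ft_force: [-0.1, -0.1, -0.0]
grip_width: 0.0872
```

```bash
python3 - <<'E'
from cap import *
from rig import robot,camera
o=robot.get_obs();print(o["position"],o["tool_rot"],o["q"]);pickle.dump(o,open("o5.pkl","wb"))
w=camera("wrist")[:,:,::-1];cv2.imwrite("pics/wrist5.png",w);cv2.imwrite("pics/wrist5b.png",cv2.resize(w,(800,600),interpolation=2))
E
```

```text
[0.5604 0.1142 0.3403] [ 0.9679  0.2514 -0.0025 -0.0006] [ 0.0058  0.5401  1.6292 -0.      0.9774  1.0683]
```

View pics/wrist5b.png

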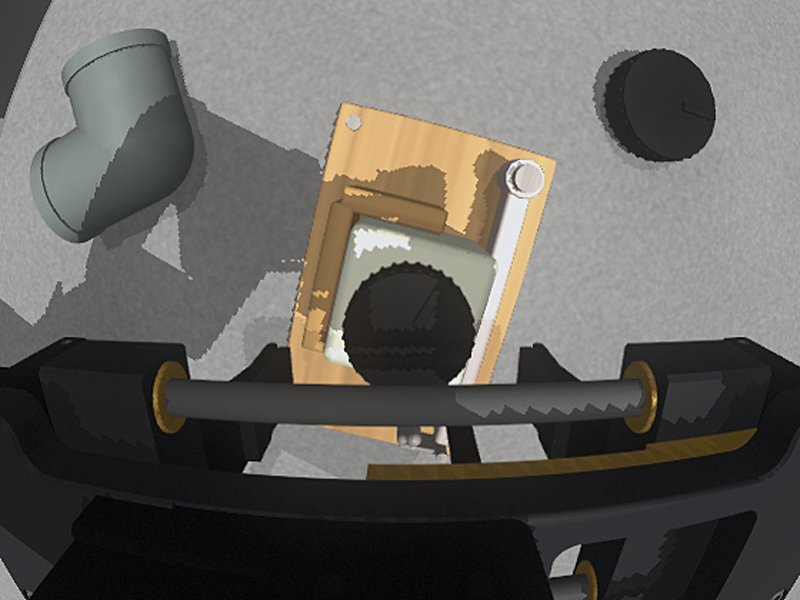

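```bash
python3 - <<'E'
from cap import *
o=pickle.load(open("o5.pkl","rb"))
h,P,e,m=capfit("pics/wrist5.png",o,(225,175,345,262))
h2=np.array([p for p in h if p[1]<255]);ee=cv2.fitEllipse(h2.astype(np.float32).reshape(-1,1,2));print(ee,onz("wrist",*ee[0],.124,o))
Q=np.array([onz("wrist",u,v,.124,o)[:2] for u,v in h2])
A=np.c_[2*Q,np.ones(len(Q))];s=np.linalg.lstsq(A,(Q**2).sum(1),rcond=None)[0];print(s[:2],np.sqrt(s[2]+s[:2]@s[:2]))
g=o["position"]+R.from_quat(o["tool_rot"]).as_matrix()[:,2]*.17;print("grasp",g)
for q in[(438,280),(416,325)]:print(onz("wrist",q[0]*.7,q[1]*.7,.124,o))
E
```

```text
((285.7503662109375, 231.7780303955078), (91.2473373413086, 95.70398712158203), 176.85092163085938) [0.5632 0.1152 0.124 ]
[0.5636 0.1155] 0.029586041853456018
grasp [0.5595 0.1142 0.1703]
[0.5897 0.1154 0.124 ]
[0.5674 0.1136 0.124 ]
```

Request:
drive_tool(
  plan=[
    [[0.05, 0.02, -0.8, 0, 0, 0], [0, 0, -0.8, 0, 0, 0], [0, 0, -0.8, 0, 0, 0], [0, 0, -0.13, 0, 0, 0], [0, 0, 0, 0, 0, 0]],
  ],
)

```text
time: 11.42
position: [0.5627, 0.1146, 0.2796]
tool_rot: [0.968, 0.252, 0.0, 0.0]
ft_force: [0.2, 0.8, 0.2]
grip_width: 0.0871
```

Request:
drive_tool(
  plan=[
    [[0, 0, 0, 0, 0, 0], [0, 0, 0, 0, 0, 0], [0, 0, 0, 0, 0, 0], [0, 0, 0, 0, 0, 0], [0, 0, 0, 0, 0, 0], [0, 0, 0, 0, 0, 0]],
  ],
  grip=1,
  force=45,
)

```text
time: 12.18
position: [0.5627, 0.1144, 0.2793]
tool_rot: [0.968, 0.252, 0.0, 0.0]
ft_force: [0.4, -2.3, 2.5]
grip_width: 0.0602
```

```bash
python3 - <<'E'
from cap import *
from rig import robot,camera
o=robot.get_obs();print(o["position"],o["tool_rot"],o["q"],o["ft_force"],o["moment"],o["grip_width"])
a=camera("side")[150:315,200:350,::-1];cv2.imwrite("pics/si6.png",cv2.resize(a,None,fx=3.5,fy=3.5,interpolation=2))
E
```

```text
[0.5627 0.1144 0.2793] [0.9678 0.2516 0.0003 0.0004] [ 0.0062  0.6319  1.6685 -0.0007  0.8404  1.0687] [ 0.4209 -2.2586  2.465 ] [-0.4672  0.0286 -0.0142] 0.06017957325714719
```

View pics/si6.png

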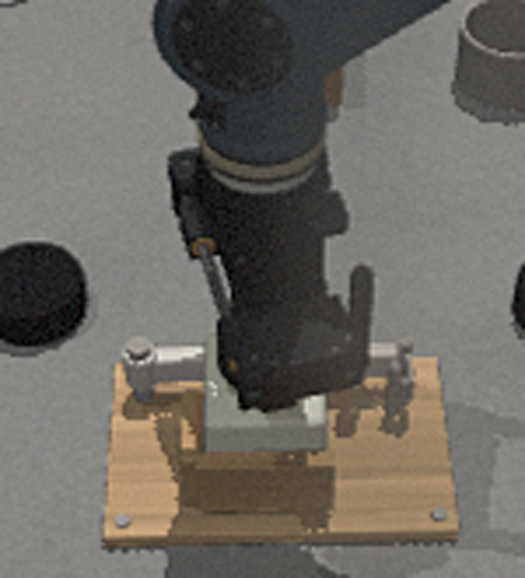

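Request:
drive_tool(
  plan=[
    [[0, 0, 0.006, 0, 0, 0.6], [0, 0, 0.006, 0, 0, 0.6], [0, 0, 0.006, 0, 0, 0.6], [0, 0, 0.006, 0, 0, 0.6], [0, 0, 0, 0, 0, 0]],
  ],
)

```text
time: 12.85
position: [0.5624, 0.1149, 0.2797]
tool_rot: [0.929, 0.371, 0.0, -0.0]
ft_force: [0.0, 0.9, 2.3]
grip_width: 0.0596
```

```bash
python3 - <<'E'
from cap import *
from rig import robot,camera
o=robot.get_obs();print(o["ft_force"],o["moment"],o["joint_torque"],o["grip_width"])
w=camera("wrist")[:,:,::-1];cv2.imwrite("pics/wrist7b.png",cv2.resize(w,(800,600),interpolation=2))
E
```

```text
[0.0167 0.8679 2.2729] [-0.0191  0.1362  0.1377] [ -0.2095 -41.8427 -11.5087   0.1084   0.0397   0.0346] 0.05963077149734993
```

View pics/wrist7b.png

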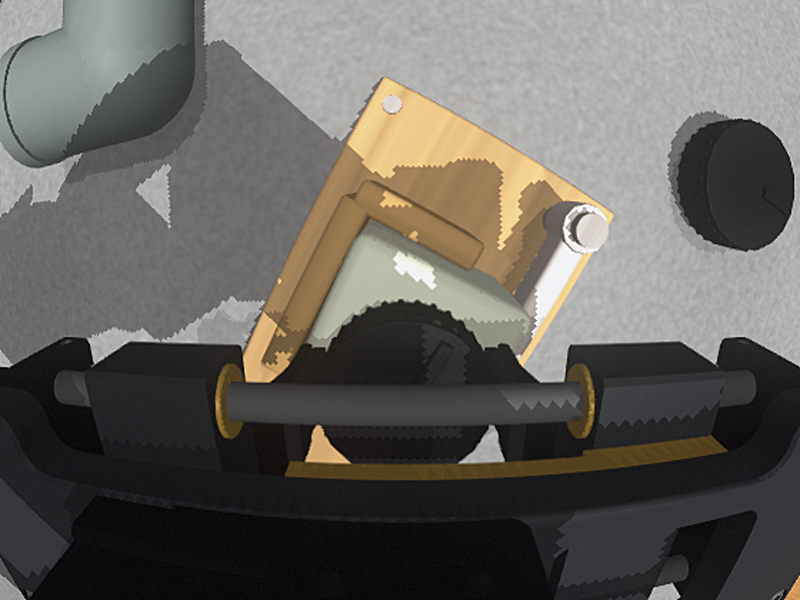

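Request:
drive_tool(
  plan=[
    [[0, 0, 0.006, 0, 0, 0.8], [0, 0, 0.006, 0, 0, 0.8], [0, 0, 0.006, 0, 0, 0.8], [0, 0, 0.006, 0, 0, 0.8], [0, 0, 0.006, 0, 0, 0.8], [0, 0, 0.006, 0, 0, 0.8]],
  ],
)

```text
time: 13.65
position: [0.5622, 0.1147, 0.2804]
tool_rot: [0.807, 0.59, -0.0, -0.0]
ft_force: [-0.3, -1.4, 1.8]
grip_width: 0.0596
```

Request:
drive_tool(
  plan=[
    [[0, 0, 0.006, 0, 0, 0.8], [0, 0, 0.006, 0, 0, 0.8], [0, 0, 0.006, 0, 0, 0.8], [0, 0, 0.006, 0, 0, 0.8], [0, 0, 0.006, 0, 0, 0.8], [0, 0, 0.006, 0, 0, 0.8], [0, 0, 0.006, 0, 0, 0.5], [0, 0, 0, 0, 0, 0]],
  ],
)

```text
time: 14.65
position: [0.5625, 0.1149, 0.282]
tool_rot: [0.615, 0.788, 0.0, 0.0]
ft_force: [-0.4, 0.7, 4.3]
grip_width: 0.0597
```

```bash
python3 - <<'E'
from cap import *
from rig import robot,camera
o=robot.get_obs();print(o["position"],o["tool_rot"],o["ft_force"],o["moment"],o["grip_width"],o["q"])
a=np.array([o["tool_rot"][0],o["tool_rot"][1]]);print(2*np.degrees(np.arctan2(a[1],a[0]))-2*np.degrees(np.arctan2(.2516,.9678)))
w=camera("wrist")[:,:,::-1];cv2.imwrite("pics/wrist8b.png",cv2.resize(w,(800,600),interpolation=2))
a=camera("side")[150:315,200:350,::-1];cv2.imwrite("pics/si8.png",cv2.resize(a,None,fx=3.5,fy=3.5,interpolation=2))
E
```

```text
[0.5625 0.1149 0.282 ] [0.6151 0.7884 0.0004 0.0002] [-0.3761  0.6832  4.2851] [-0.0197  0.0411 -0.0115] 0.059736488690298746 [ 0.0069  0.6276  1.6671  0.0005  0.8461 -0.2392]
74.93126772472779
```

View pics/wrist8b.png

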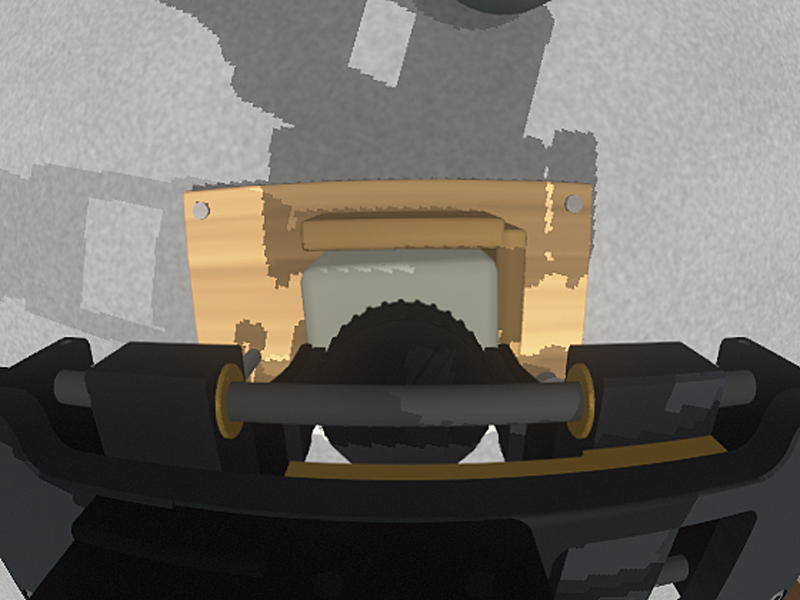

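View pics/si8.png

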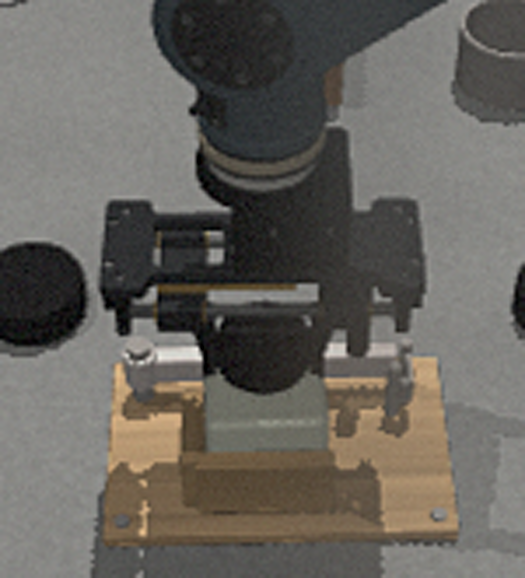

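Request:
drive_tool(
  plan=[
    [[0, 0, 0.06, 0, 0, 0], [0, 0, 0.06, 0, 0, 0], [0, 0, 0.1, 0, 0, 0], [0, 0, 0, 0, 0, 0]],
  ],
)

```text
time: 15.25
position: [0.5624, 0.1146, 0.2871]
tool_rot: [0.615, 0.789, 0.0, 0.0]
ft_force: [0.1, -0.2, 0.1]
grip_width: 0.0596
```

Force went to zero: the threads and the seal have let go. I'll lift the rest of the way.

Request:
drive_tool(
  plan=[
    [[0, 0, 0.2, 0, 0, 0], [0, 0, 0.3, 0, 0, 0], [0, 0, 0.4, 0, 0, 0], [0, 0, 0.4, 0, 0, 0], [0, 0, 0.3, 0, 0, 0], [0, 0, 0, 0, 0, 0], [0, 0, 0, 0, 0, 0]],
  ],
)

```text
time: 16.12
position: [0.5622, 0.1147, 0.327]
tool_rot: [0.615, 0.789, -0.0, -0.0]
ft_force: [0.4, 0.6, -0.3]
grip_width: 0.0602
```

```bash
python3 - <<'E'
from cap import *
from rig import robot,camera
o=robot.get_obs();print(o["position"],o["tool_rot"],o["ft_force"],o["moment"],o["grip_width"],o["time"])
w=camera("wrist")[:,:,::-1];cv2.imwrite("pics/wrist9b.png",cv2.resize(w,(800,600),interpolation=2))
a=camera("side");cv2.imwrite("pics/side9.png",a[:,:,::-1]);a=a[150:315,200:350,::-1];cv2.imwrite("pics/si9.png",cv2.resize(a,None,fx=3.5,fy=3.5,interpolation=2))
s=camera("scene");cv2.imwrite("pics/scene9.png",s[:,:,::-1]);a=s[150:260,240:370,::-1];cv2.imwrite("pics/sc9.png",cv2.resize(a,None,fx=5,fy=5,interpolation=2))
E
```

```text
[0.5622 0.1147 0.327 ] [ 0.6147  0.7888 -0.0001 -0.0001] [ 0.3684  0.6319 -0.3351] [-0.1008  0.0393  0.0077] 0.060156848826722585 16.125
```

View pics/si9.png

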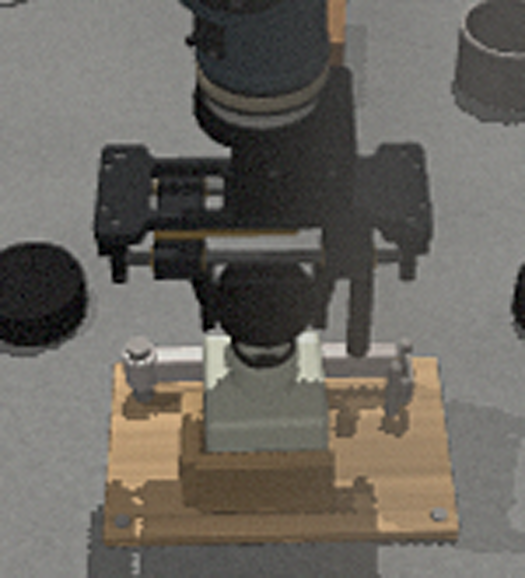

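View pics/sc9.png

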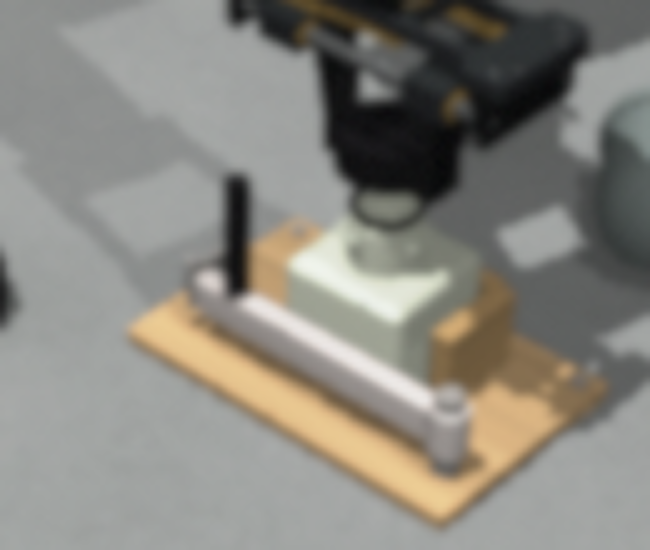

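View pics/scene9.png

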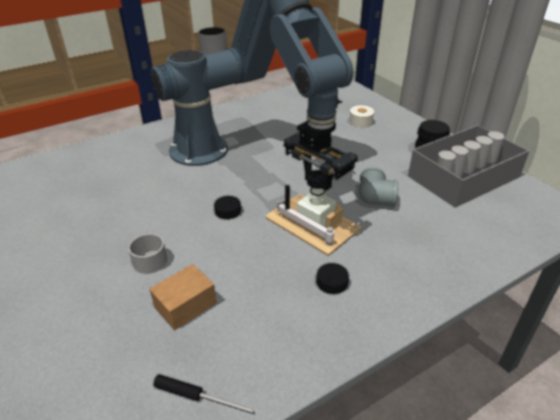

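View pics/wrist9b.png

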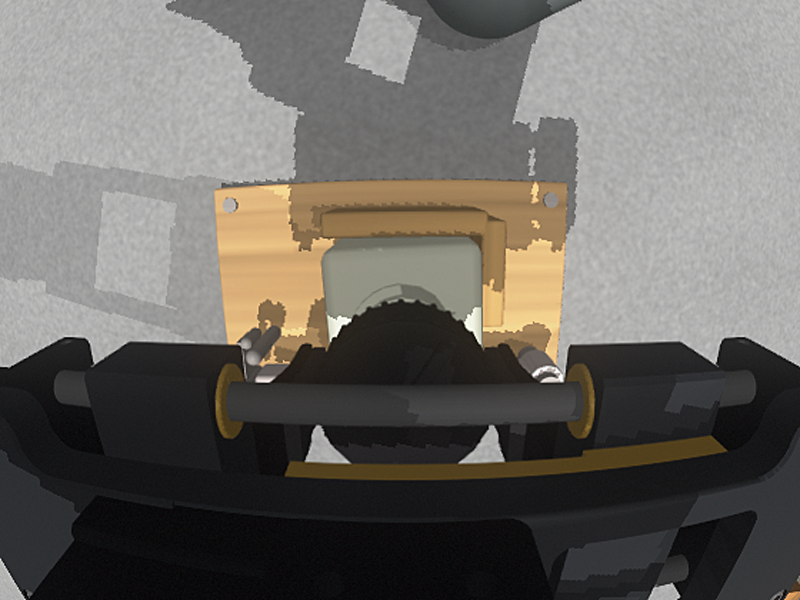

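```bash
python3 - <<'E'
from cap import *
def proj(n,p):
    m=camera_model(n);q=m["world_to_cam"]@np.r_[p,1];K=m["K"];return K[0,0]*q[0]/-q[2]+K[0,2],-K[1,1]*q[1]/-q[2]+K[1,2]
a=np.array([.5622,.1148])
for n,x0,y0,f in[("scene",240,150,5),("side",200,150,3.5)]:
    c=ray(n,280,200)[0][:2]-a;c/=np.linalg.norm(c)
    for nm,r,z in[("capedge",.030,.1475),("capedge",.030,.1425),("rim",.022,.123),("shoulder-neck",.022,.087)]:
        u,v=proj(n,np.r_[a+c*r,z]);print(n,nm,z,((u+.4-x0)*f,(v+.4-y0)*f))
E
```

```text
scene capedge 0.1475 (np.float64(392.69196143683416), np.float64(197.5118777378374))
scene capedge 0.1425 (np.float64(392.3083733021616), np.float64(205.20825198598217))
scene rim 0.123 (np.float64(391.27602708844677), np.float64(225.92141304658156))
scene shoulder-neck 0.087 (np.float64(388.62569287424463), np.float64(279.09814650466603))
side capedge 0.1475 (np.float64(264.0225702014397), np.float64(349.141130561521))
side capedge 0.1425 (np.float64(264.0512057460501), np.float64(354.46776582606157))
side rim 0.123 (np.float64(264.10760599864057), np.float64(364.95904784868344))
side shoulder-neck 0.087 (np.float64(264.3016744796687), np.float64(401.05865862439185))
```

```bash
python3 - <<'E'
import cv2
a=cv2.imread("pics/scene9.png")[168:206,295:340];b=cv2.imread("pics/side9.png")[215:262,250:300]
cv2.imwrite("pics/z.png",cv2.convertScaleAbs(cv2.hconcat([cv2.resize(a,(390,330),interpolation=0),cv2.resize(b,(400,330),interpolation=0)]),alpha=1.8))
E
```

```text
(no output)
```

View pics/z.png

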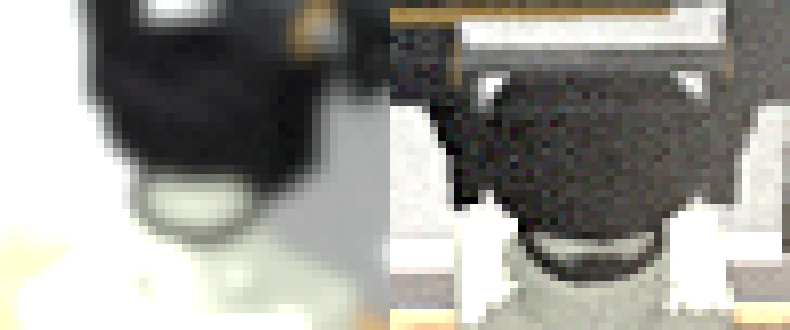

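```bash
python3 - <<'E'
from cap import *
def proj(n,p):
    m=camera_model(n);q=m["world_to_cam"]@np.r_[p,1];K=m["K"];return K[0,0]*q[0]/-q[2]+K[0,2],-K[1,1]*q[1]/-q[2]+K[1,2]
for n,a,z in[("scene",(.5625,.1025),.1),("side",(.5625,.1025),.1),("scene",(.5622,.1148),.1475),("side",(.5622,.1148),.1475)]:
    a=np.array(a);c=ray(n,280,200)[0][:2]-a;c/=np.linalg.norm(c);print(n,z,proj(n,np.r_[a+c*.03,z]))
    f={"scene":"scene","side":"side"}[n]+("0" if z==.1 else "9")+".png"
    u,v=proj(n,np.r_[a+c*.03,z]);g=cv2.cvtColor(cv2.imread("pics/"+f),6)
    for du in(-3,0,3):print(int(v)-6,g[int(v)-6:int(v)+10,int(round(u))+du])
E
```

```text
scene 0.1 (np.float64(313.83788275815124), np.float64(204.99466741393408))
198 [ 17  15  15  16  20  41  74 102 124 160 208 229 235 235 229 214]
198 [ 21  18  16  15  17  31  65  99 123 156 205 229 235 235 235 233]
198 [ 19  15  15  15  20  40  73 101 124 160 208 229 234 235 233 227]
side 0.1 (np.float64(276.22642054866617), np.float64(259.1218812440625))
253 [ 41  35  35  30  32  27  72  92  93  87 115 120 117 126 121 104]
253 [ 35  41  42  33  33  32  64  86  98  95  94 115 121 121 121 100]
253 [ 45  39  43  41  33  33  91  95 100  97  92 117 120 128 115  98]
scene 0.1475 (np.float64(318.13839228736686), np.float64(189.10237554756748))
183 [ 16  17  17  21  35  70 103 123 128 123 106  86 101 138 159 161]
183 [ 17  17  14  17  28  63 100 122 128 127 114  88  77 100 124 133]
183 [ 16  17  17  16  29  60  93 113 116 107  87  72  88 111 124 132]
side 0.1475 (np.float64(275.0350200575542), np.float64(249.35460873186312))
243 [ 27  25  28  25  31  29  99 118  73  59  40  27  98 116 106 104]
243 [ 36  36  32  35  35  21  75 100  47  29  38  32  93 117 110 111]
243 [ 45  41  39  41  35  30  95  98  59  33  37  52 109 108 105 105]
```

```bash
python3 - <<'E'
from rig import robot
o=robot.get_obs();print(o["time"],o["position"],o["grip_width"],o["ft_force"]);print(robot.hand_in())
E
```

```text
16.275 [0.562245   0.11463295 0.32661595] 0.06009741344584749 [ 0.55519292  0.96362088 -0.0609998 ]
the job is handed in; nothing more can be done
None
```

I shut the clamp, unscrewed the cap and lifted it off. It was handed in at about 16.3 s with the cap held level above the open jar mouth.

- **Clamp:** I swung it shut by its handle. Contact began at about 8 N, and the last push met a stiff stop at 22 N. After I let go, the pictures showed the arm still along the jig with its jaw on the post and the jar home against the fence. It looked the same at the end.
- **Cap:** I gripped it at 45 N and turned it 74.9° anticlockwise. The cap's mark stayed put relative to the gripper, so it did not slip. The twisting moment about the screw axis was almost zero after the turn, and the upward force went to zero as I began lifting.
- **End pose:** The cap's lower edge should be about 24.5 mm above the rim.
- **Bystanders:** The elbow, collar and carton look unmoved between the first and last pictures.

**One disagreement:** a first reading of the pictures put the gap several millimetres larger. The cap's lower edge read about 1 pixel (about 4 mm) too high in both cameras. The starting pictures showed nearly the same offset, so I took it as camera calibration error and kept 24.5 mm.

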